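# Release a plate from the filing clamp and rack it

### The job

The tall aluminium plate in the filing clamp is finished. Squeeze the clamp's trigger fully home against its pistol grip so that the jaw springs open, let the trigger go, then draw the plate up out of the leaning slot by its top edge and set it down gently, standing fully home in the empty front bay of the wooden rack. Leave the short plate in the rack and the tools lying about where they are.

Things in the scene. Friction and masses are not known exactly. Their poses are not given: they have to be found in the camera images.
- clamp: Grey filing clamp bolted to the bench, base 160 x 177 x 20 mm; origin on the bench under its middle, x away from the worker, y left, z up. Seen from the robot, its left half carries a leaning slot with the plate, its right half a black pistol grip with a dark steel trigger on the robot's side. Slot and grip lean 30 degrees from vertical towards the worker (-x).
- slot: Leaning frame fixed to the clamp, origin mid slot floor, 53 mm over the bench: z up the slot and the grip, the way the plate comes out, 30 degrees from vertical to the clamp's -x; y level, left along the plate's width; x through its thickness, away from the worker and up. Slot x -2 to 6, 83 mm wide, walls to z 60 mm. The jaw lies in front (x < 0), below z 75 mm.
- grip (a point): Middle of the squeeze: slot frame (-23, -90, 100) mm. Fixed. In slot frame mm the grip spans x -29 to -7, y -102 to -78, up to z 118; the free trigger x -56 to -47, y -100 to -80, up to z 111. Both together are 49 mm thick at rest, 33 mm (x -40 to -7) squeezed home. Squeeze along slot x, the fingers coming down along the lean.
- trigger_face (a point): Middle of the trigger's front (robot-side) face, 11 mm below its free upper end, level with grip along the lean; moves with the trigger.
- trigger (a joint): Trigger angle, rad: 0 free (its spring returns it there), 0.26 fully home. Hinged at its lower end, 61 mm below trigger_face, about the slot's y; its free upper end moves to the grip (+x of the slot). Takes 4 N at the face to start, about 10 N at the end. Its shaft carries the hook that holds the jaw shut and lets go at about 0.15.
- jaw (a joint): Clamping jaw angle, rad: 0 to 0.05 shut and latched, its rubber pad gripping the plate firmly (about 25 N); 0.28 fully open. When the trigger is squeezed home the jaw springs open; it stays open, pad clear of the plate, after the trigger is let go.
- jaw_pad (a point): Middle of the face of the jaw's rubber pad (38 x 18 mm), which presses on the front of the plate 50 mm above the slot floor when shut.
- plate: Finished aluminium plate, 6 mm thick (its x), 80 mm wide (its y), 120 mm tall (its z), 0.1 to 0.2 kg, four corner holes and a bore 26 mm across centred 66 mm above the lower edge. Origin at the middle of its lower edge, z up the plate. It starts on the slot's floor at slot (3, 0, 0) mm, leaning like the slot, its upper 60 mm free.
- rack: Plywood rack fixed to the bench, base 130 x 110 x 20 mm; origin on the bench under the front bay, x away from the worker. Three boards 10 mm thick and 94 mm wide, leaning 30 degrees towards the worker, make two bays.
- bay: Empty front bay (nearer the robot) of the rack. Origin mid floor, 47 mm over the bench; z up along the boards (30 degrees from vertical to the rack's -x), y level along them, x across, away from the worker. Bay x -15 to 15 mm, ends open, floor z 0, boards to z 60. A plate let go settles on the front board (its middle at x -12). Rear bay, x 25 to 49: short plate.
- short_plate: Short aluminium plate 6 x 80 x 70 mm with two holes, standing in the rear bay of the rack, its top 70 mm above the floor along the lean; origin at the middle of its lower edge. Leave it.
- file: Flat file with blue handle, 280 mm long, lying across the front of the bench. Leave it.
- sanding_block: Brown sanding block 65 x 110 x 23 mm lying to the right. Leave it.

How it is judged:
By the outcome, as a careful person would: the job done as asked, in the order asked, and still so for the second after the job is handed in, with the robot touching nothing.
It also fails if it takes over 58 s, if anything falls off the work surface, if the arm or the gripper's body presses on something with over 40 N, if the wrist force passes 120 N, or if a joint passes its speed limit or range.

### The arm

A 6-joint arm with a two-finger parallel gripper is mounted at the origin on a cart in front of the work surface, level with it; the furniture and walls round the work are solid. World frame = base frame: x ahead of the robot, y to its left, z up, the work surface at z = 0. Lengths are in m, angles in rad, forces in N, time in s.
With the tool pointing down it reaches from about 0.275 to 0.875 m from the base axis. Payload 12.5 kg.
Tool frame: the origin (TCP) lies midway between the tips of the shut fingers; the grasp point (between the pads) lies 19 mm behind it; z points along the fingers, y is the line along which they close (so a half turn about z gives the same grasp; the last joint's range is limited). The gripper opens to 85 mm and grips with 20 to 120 N. Pads are 22 mm wide; open, the fingers measure 114 mm over their backs; the gripper's body (76 mm by 85 mm) begins 54 mm behind the grasp point. The pads swing forward as they close: fully open they stand 13 mm farther back than shut.
Start: joints at [1.138, 0.351, 1.652, -0, 1.139, -0.085], TCP at [0.187, 0.517, 0.204] pointing down, gripper open.
Joint ranges: [-2.75, 2.75], [-0.79, 2.1], [0.01, 2.65], [-1.57, 4.71], [0.07, 3.14], [-2.87, 2.87]. Speed limits (rad/s): [2.22, 2.22, 2.79, 3.14, 3.14, 3.14].

### API

Orientations are given as a unit quaternion [x, y, z, w].
In Python, from cell import r, vision gives the robot as it stands (r), with the cameras (vision). Calls block until the motion is done:
- r.move_to(position, orientation): joint-space move of the TCP to a pose.
- r.move_linear(position, rot=None, vel=0.15): straight line of the TCP; rot=None keeps the orientation; vel is the mean speed in m/s.
- r.set_joints(angles): joint-space move.
- r.set_gripper(opening, squeeze=None): opening from 0.0 (shut) to 1.0 (fully open); squeeze is the grip in N (None keeps the last); returns when the fingers have stopped.
- r.sleep(seconds).
- r.inverse_kinematics(position, orientation): joint angles nearest the present ones, or None.
- r.get_obs(): the state.
- vision.get_image(name): name is "scene" or "side" or "wrist"; returns a dict with "pixels" (420x560x3 uint8, red, green, blue), "fx", "fy", "cx", "cy" (pixels), "camera_from_world" (4x4, takes a point from world to camera coordinates); the wrist camera has in their place "mount" (4x4, takes a point from camera to tool coordinates, whose origin is the TCP and whose axes are the flange's). Camera axes: x right, y down, z forward; pixel columns grow to the right and rows downward; lengths in m; the calibration is good to about 2 mm. A picture is of the moment at which its call begins: read the wrist's pose just before it. There is no depth.
A pose or a line that the arm cannot do raises r.PlanningError and nothing moves.
- r.hand_in(): hands the job in; it is judged then, once.
The state is a dict: "t": time; "q": joint angles; "qvel": joint speeds; "effort": joint torques, N m; "tool_pos": TCP position; "ee_rot": TCP orientation; "contact_force": force on the tool from outside, world axes, zero at the start; "torque": the same for the moment, N m; "opening": opening from 0.0 (shut) to 1.0 (fully open); "finger_force": force on a finger pad.
Only numpy, scipy, OpenCV 4.12 (cv2) and the standard library are available. Lean on these libraries where they do the work, as an engineer would, in place of code of your own. Each camera call takes 0.05 s, during which the arm holds its last target. There are 200 camera calls.

## Working session

There is one attempt and no reset: what is moved stays moved. The work goes in short steps, each a Python script; the robot and the scene stay as the last script left them, time stands still between calls to the robot, and variables do not carry over. Pictures are saved under pics/ and viewed, at most 10 in all, crops included, and the job is handed in when it is done.

```bash
ls; mkdir -p pics
python3 - <<'E'
from cell import r, vision
import cv2,numpy as np
o=r.get_obs();print(o['t'],o['tool_pos'],o['ee_rot'],o['opening'])
for n in('scene','side','wrist'):
    im=vision.get_image(n);cv2.imwrite(f'pics/{n}0.png',im['pixels'][...,::-1]);print(n,im['fx'],im['cx'],im['cy'],np.array(im.get('camera_from_world',im.get('mount'))).round(4).tolist())
E
```

```text
cell.py
pics
0.0 [0.18726433 0.51674394 0.2032601 ] [ 1.73007553e-01  9.84920327e-01 -5.60349998e-04 -1.47888384e-04] 0.9989131760309528
scene 387.8682851631212 273.712474084856 211.43267906380933 [[-0.6696, -0.7423, 0.023, 0.0951], [-0.4746, 0.4038, -0.7821, 0.4462], [0.5713, -0.5347, -0.6227, 0.4677], [0.0, 0.0, 0.0, 1.0]]
side 512.5471687600719 275.82475101748923 202.78592370373383 [[-0.9978, 0.0654, 0.0042, 0.5134], [0.029, 0.4986, -0.8664, 0.2285], [-0.0588, -0.8644, -0.4994, 0.9777], [0.0, 0.0, 0.0, 1.0]]
wrist 335.00810712533615 278.68374552927145 204.53804278472978 [[0.0006, -0.9662, -0.2577, 0.064], [1.0, 0.0006, -0.0, 0.0003], [0.0002, -0.2577, 0.9662, -0.1702], [0.0, 0.0, 0.0, 1.0]]
```

View pics/scene0.png

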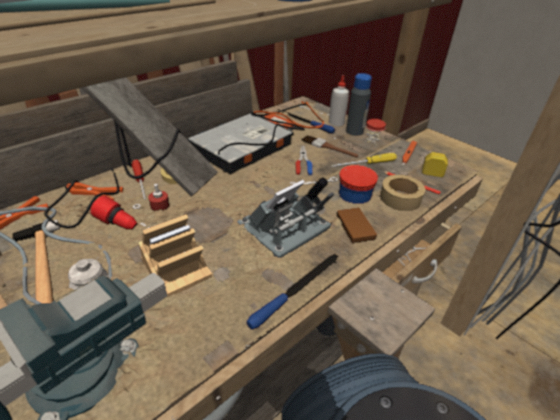

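View pics/side0.png

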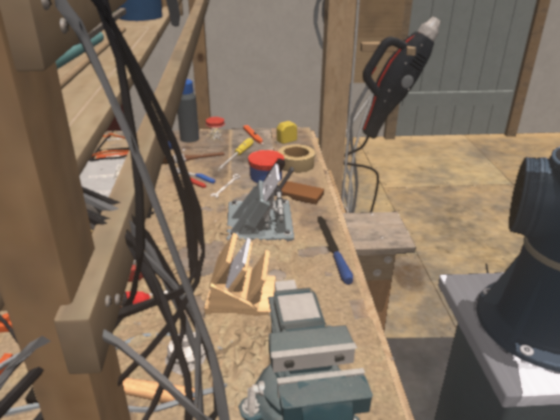

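The scene view shows the clamp (base about px 287,228) with its black grip on the right (318,190), and the rack at about (178,265). In the side view the clamp base is at about (260,220) and the rack at (242,290).

```bash
cat > h.py <<'E'
import numpy as np,cv2
from scipy.spatial.transform import Rotation as R
from cell import r, vision
def shot(n,save=None):
    o=r.get_obs();im=vision.get_image(n)
    if 'mount' in im:
        T=np.eye(4);T[:3,:3]=R.from_quat(o['ee_rot']).as_matrix();T[:3,3]=o['tool_pos'];W=T@np.array(im['mount'])
    else: W=np.linalg.inv(im['camera_from_world'])
    c=dict(K=np.array([[im['fx'],0,im['cx']],[0,im['fy'],im['cy']],[0,0,1]]),W=W,px=im['pixels'])
    if save: cv2.imwrite(save,im['pixels'][...,::-1]); np.savez(save[:-4]+'.npz',**c)
    return c
def ray(c,uv):
    d=c['W'][:3,:3]@np.linalg.solve(c['K'],[uv[0],uv[1],1]);return c['W'][:3,3],d
def onz(c,uv,z):
    p,d=ray(c,uv);return p+d*(z-p[2])/d[2]
def proj(c,P):
    q=c['K']@(np.linalg.inv(c['W'])@np.append(P,1))[:3];return q[:2]/q[2]
E
python3 - <<'E'
from h import *
s=shot('scene');d=shot('side')
print(onz(s,(287,228),.02),onz(d,(260,220),.02)); print(onz(s,(178,265),.02),onz(d,(242,295),.02))
print('base corners scene',[onz(s,p,.02).round(3) for p in((243,222),(275,248),(328,228))])
E
```

```text
[ 0.5062137  -0.37145239  0.02      ] [ 0.52916778 -0.36977239  0.02      ]
[ 0.57132354 -0.10768435  0.02      ] [ 0.57553327 -0.09155285  0.02      ]
base corners scene [array([ 0.593, -0.304,  0.02 ]), array([ 0.474, -0.302,  0.02 ]), array([ 0.441, -0.448,  0.02 ])]
```

Run:
```python
from h import *
q=R.from_matrix(np.array([[-1,0,0],[0,1,0],[0,0,-1]]).T).as_quat()
for i,p in enumerate([(.49,-.1,.27),(.45,-.37,.27)]):
    r.move_to(p,q); c=shot('wrist',f'pics/w{i}.png'); o=r.get_obs();print(o['t'],o['tool_pos'],o['q'].round(3) if hasattr(o['q'],'round') else o['q'])
a=[cv2.imread(f'pics/w{i}.png') for i in(0,1)]
```

```text
2.75 [ 0.49010153 -0.09945727  0.26994241] [-0.293  0.195  1.691  0.     1.256 -1.865]
3.8583 [ 0.45063658 -0.36873882  0.27011443] [-0.766  0.353  1.482  0.     1.307 -2.338]
```

View pics/w0.png

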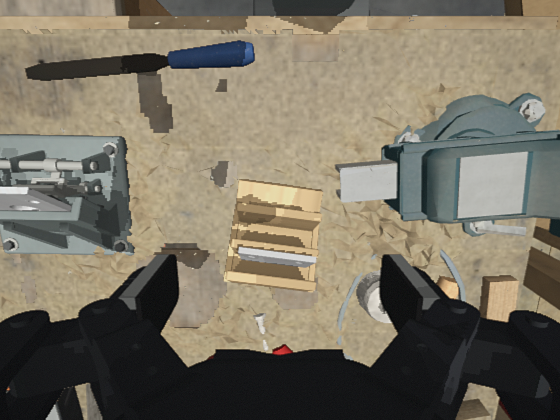

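View pics/w1.png

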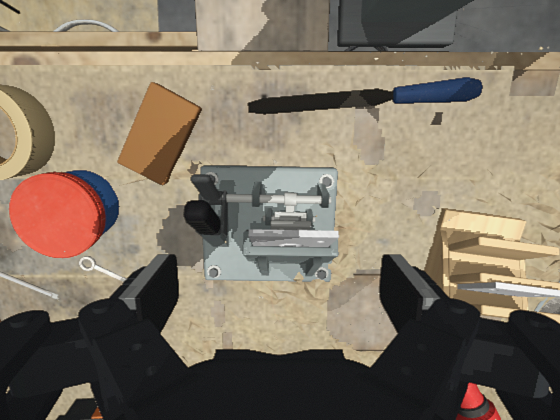

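w0: rack with front board top around (280,185), base right corners at about (322,190)–(315,290), vise jaw at (340–398,165–200). w1: clamp base with corners about (203,166),(337,168),(335,280),(204,280), grip (203,217), trigger (207,187), plate top edge (247–338,237). I'll crop both for detail.

Run:
```python
import cv2,numpy as np
a=cv2.imread('pics/w1.png')[155:295,180:350];b=cv2.imread('pics/w0.png')[165:305,215:335]
cat=np.hstack([a,b]);s=2.75
cv2.imwrite('pics/c.png',cv2.resize(cat,None,fx=s,fy=s,interpolation=cv2.INTER_CUBIC))
```

```text
(no output)
```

View pics/c.png

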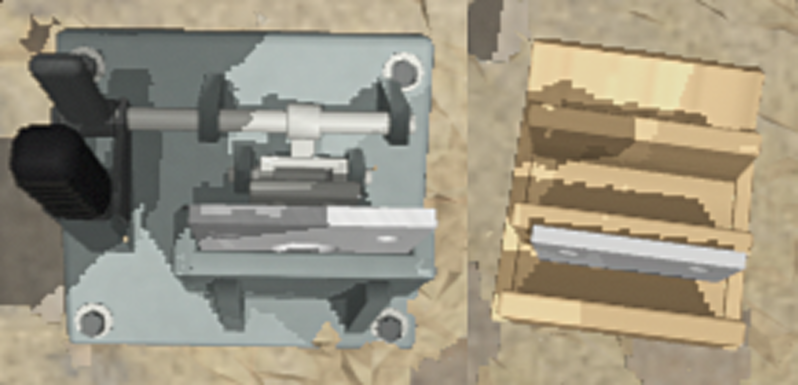

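```bash
cat >> h.py <<'E'
S,C=.5,np.sqrt(.75)
def frame(x,y,z,yaw):
    T=np.eye(4);T[:3,:3]=R.from_euler('z',yaw).as_matrix()@np.array([[C,0,-S],[0,1,0],[S,0,C]]);T[:3,3]=x,y,z;return T
def pt(T,x,y,z): return T[:3,:3]@(np.array([x,y,z])/1000)+T[:3,3]
def load(f): return dict(np.load(f))
E
python3 - <<'E'
from h import *
w1=load('pics/w1.npz');w0=load('pics/w0.npz')
L=lambda u,v:(180+u/2.75,155+v/2.75)
Q=lambda u,v:(215+(u-467.5)/2.75,165+v/2.75)
print('base')
B=[onz(w1,L(*p),.02) for p in((57,30),(432,37),(413,345),(70,345))]
for p in B:print(p.round(4))
print([np.linalg.norm(B[i]-B[i-1]).round(4) for i in range(4)])
print('plate top near edge / far edge')
# near top corner slot x=0 ; far x=6
for v,u,z in((207,190,0),(209,435,0),(225,190,6),(226,435,6)):
    print(onz(w1,L(u,v),.053+.12*C+z/1000*S).round(4))
print('short plate')
for u,v,x in((534,227,25),(745,254,25),(532,243,31),(743,271,31)):
    print(onz(w0,Q(u,v),.047+.07*C+x/1000*S).round(4))
print('rear board')
for u,v,x in((501,292,49),(745,321,49),(497,317,59),(742,346,59)):
    print(onz(w0,Q(u,v),.047+.06*C+x/1000*S).round(4))
print('mid board')
for u,v,x in((515,204,15),(750,233,15)):
    print(onz(w0,Q(u,v),.047+.06*C+x/1000*S).round(4))
print('front board')
for u,v,x in((530,104,-15),(760,133,-15),(535,40,-25),(765,68,-25)):
    print(onz(w0,Q(u,v),.047+.06*C+x/1000*S).round(4))
E
```

```text
base
[ 0.4484 -0.4671  0.02  ]
[ 0.4514 -0.2952  0.02  ]
[ 0.6071 -0.2975  0.02  ]
[ 0.6073 -0.4699  0.02  ]
[np.float64(0.1589), np.float64(0.1719), np.float64(0.1557), np.float64(0.1723)]
plate top near edge / far edge
[ 0.4859 -0.3953  0.1569]
[ 0.4865 -0.3157  0.1569]
[ 0.491  -0.3952  0.1599]
[ 0.4912 -0.316   0.1599]
short plate
[ 0.557  -0.1398  0.1201]
[ 0.5678 -0.061   0.1201]
[ 0.5622 -0.1404  0.1231]
[ 0.5733 -0.0619  0.1231]
rear board
[ 0.5819 -0.1526  0.1235]
[ 0.5938 -0.0606  0.1235]
[ 0.5896 -0.1536  0.1285]
[ 0.6015 -0.062   0.1285]
mid board
[ 0.5531 -0.1486  0.1065]
[ 0.565  -0.0577  0.1065]
front board
[ 0.5172 -0.1435  0.0915]
[ 0.5289 -0.0532  0.0915]
[ 0.4928 -0.1414  0.0865]
[ 0.5038 -0.0514  0.0865]
```

Measurements agree with the given sizes (plate 79.5 mm, boards 93 mm, base 172×157; rack board pitch consistent). Check grip/trigger by projection, and plan feasibility.

```bash
cat >> h.py <<'E'
SL=frame(.5462,-.3556,.053,-.006); BA=frame(.5757,-.105,.047,-.129)
def tool(T,flip=1):
    M=T[:3,:3];return R.from_matrix(np.c_[flip*M[:,1],flip*M[:,0],-M[:,2]]).as_quat()
E
python3 - <<'E'
from h import *
w1=load('pics/w1.npz')
im=w1['px'].astype(int)
Z=lambda p:((p-[180,155])*2.75).round(0)
for n,p in dict(griptop=(-18,-90,118),gripfarL=(-7,-78,118),trigtop=(-51.5,-90,111)).items(): print(n,Z(proj(w1,pt(SL,*p))))
# scene/side check of bright plate-top corners
for cam in('scene','side'):
    c=shot(cam,f'pics/{cam}1.png')
    print(cam,[proj(c,pt(SL,*p)).round(1) for p in((3,40,120),(3,-40,120),(-18,-90,118),(-51,-90,111))],[proj(c,pt(BA,*p)).round(1) for p in((54,47,60),(54,-47,60),(-20,47,60),(-20,-47,60))])
q0=r.get_obs()['q']
for f in(1,-1):
    for T,p in((SL,(-21.5,-90,170)),(SL,(-21.5,-90,78)),(SL,(3,0,88)),(SL,(3,0,190)),(BA,(-9,0,175)),(BA,(-9,0,88))):
        q=r.inverse_kinematics(pt(T,*p),tool(T,f));print(f,p,None if q is None else np.round(q,2))
a=cv2.imread('pics/scene1.png')[165:295,130:340];b=cv2.imread('pics/side1.png')[155:315,200:310]
b=cv2.resize(b,None,fx=3.4,fy=3.4);a=cv2.resize(a,None,fx=2,fy=2)
cv=np.zeros((544,800,3),np.uint8);cv[:a.shape[0],:420]=a;cv[:544,424:424+374]=b[:544];cv2.imwrite('pics/d.png',cv)
E
```

```text
griptop [ 42. 154.]
gripfarL [ 76. 187.]
trigtop [53. 65.]
scene [array([276.2, 193.8]), array([303. , 180.2]), array([323.5, 180.1]), array([330.6, 193. ])] [array([142.8, 231.4]), array([186.9, 215. ]), array([158.2, 264.3]), array([202.5, 245.7])]
side [array([278.3, 179.6]), array([276.1, 164. ]), array([281.8, 159.6]), array([291.8, 167.6])] [array([227.9, 261.4]), array([234.8, 233. ]), array([263.2, 279. ]), array([267.2, 249.7])]
1 (-21.5, -90, 170) [-1.07  0.38  1.75  0.63  0.84 -1.45]
1 (-21.5, -90, 78) [-1.    0.54  1.73  0.71  0.7  -1.51]
1 (3, 0, 88) [-0.87  0.42  1.87  0.72  0.62 -1.41]
1 (3, 0, 190) [-0.95  0.23  1.88  0.6   0.8  -1.33]
1 (-9, 0, 175) [-0.35  0.04  2.19  0.28  0.42 -0.45]
1 (-9, 0, 88) [-0.33  0.27  2.16  0.46  0.22 -0.62]
-1 (-21.5, -90, 170) [-1.07  0.38  1.75  0.63  0.84  1.69]
-1 (-21.5, -90, 78) [-1.    0.54  1.73  0.71  0.7   1.63]
-1 (3, 0, 88) [-0.87  0.42  1.87  0.72  0.62  1.73]
-1 (3, 0, 190) [-0.95  0.23  1.88  0.6   0.8   1.82]
-1 (-9, 0, 175) [-0.35  0.04  2.19  0.28  0.42  2.7 ]
-1 (-9, 0, 88) [-0.33  0.27  2.16  0.46  0.22  2.52]
```

View pics/d.png

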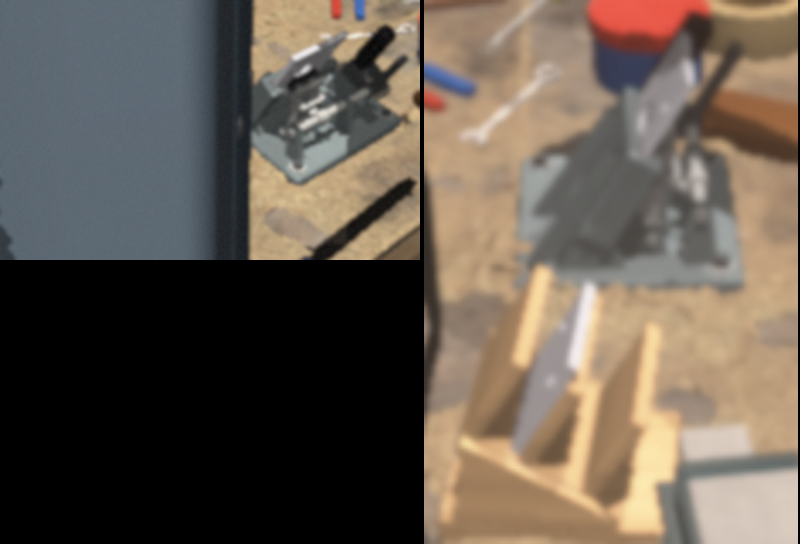

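The overlaid predictions match (side: board tops at (525,365)/(645,430); scene: grip top (385,32), trigger (405,58)). Now squeeze.

Run:
```python
from h import *
q=tool(SL)
r.set_gripper(1.0,30)
r.move_to(pt(SL,-21.5,-90,175),q)
r.move_linear(pt(SL,-21.5,-90,77),vel=.08)
o=r.get_obs();print(o['t'],o['contact_force'].round(1),(SL[:3,:3].T@(o['tool_pos']-SL[:3,3])*1000).round(1))
r.set_gripper(0.0,30); r.sleep(.3)
o=r.get_obs();print(o['t'],o['contact_force'].round(1),o['opening'],o['opening']*85,o['finger_force'],(SL[:3,:3].T@(o['tool_pos']-SL[:3,3])*1000).round(1),SL[:3,:3].T@o['contact_force'])
a=shot('side','pics/side2.png')['px'][145:245,210:310]
w=shot('wrist','pics/w2.png')['px']
A=cv2.resize(a,(400,400));
cv2.imwrite('pics/e.png',np.hstack([A,cv2.resize(w,(400,400))])[...,::-1])
```

```text
6.4083 [-0.3  0.2  0.3] [-21.3 -90.2  77.5]
7.2833 [-52.1  13.5  51. ] 0.296926218563916 25.23872857793286 51.02794574573636 [-22.5 -90.9  81.4] [-19.65307066  13.18286915  70.22550288]
```

View pics/e.png

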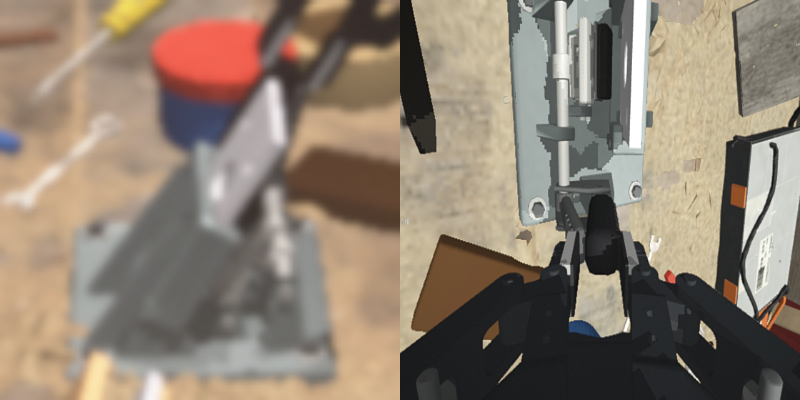

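The wrist view shows the trigger pressed against the grip between the fingers (~(570,215)–(603,235)), and the jaw's black pad (603,60) clear of the plate (635,70). Release, retreat, go over the plate and check.

Run:
```python
from h import *
r.set_gripper(1.0,30)
r.move_linear(pt(SL,-21.5,-90,185),vel=.12)
r.set_gripper(.5,40)
r.move_linear(pt(SL,3,0,185),vel=.12)
o=r.get_obs();print(o['t'],o['contact_force'].round(1))
shot('wrist','pics/w3.png');shot('side','pics/side3.png')
a=cv2.imread('pics/side3.png')[145:245,210:310];w=cv2.imread('pics/w3.png')
cv2.imwrite('pics/f.png',np.hstack([cv2.resize(a,(240,420)),w]))
```

```text
10.4667 [-0.7  0.3 -0. ]
```

View pics/f.png

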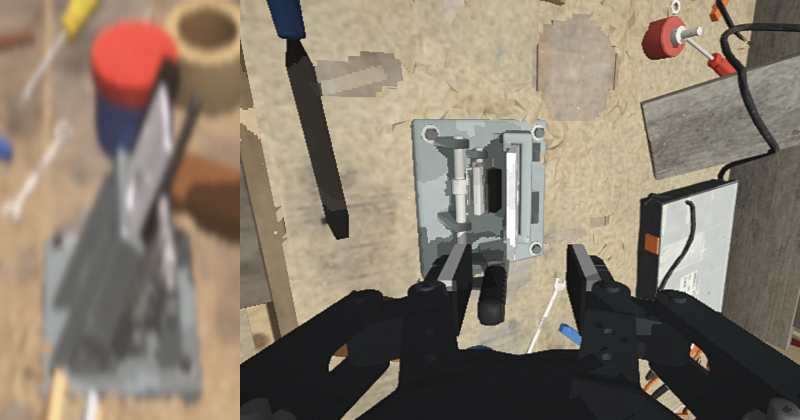

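Jaw is open (pad at x≈495, plate at ≈513), plate standing in its slot. Check the plate's top against the model, then grasp and lift.

Run:
```python
from h import *
c=load('pics/w3.npz')
print([proj(c,pt(SL,x,y,120)).round(1) for x,y in((0,40),(6,40),(0,-40),(6,-40))])
g=c['px'].min(2)
for row in(160,180,200): 
    u=np.where(g[row,255:300]>170)[0]+255; print(row,u.min() if len(u) else None,u.max() if len(u) else None)
r.move_linear(pt(SL,3,0,110),vel=.12);r.move_linear(pt(SL,3,0,88),vel=.05)
o=r.get_obs();print(o['t'],o['contact_force'].round(1))
r.set_gripper(0,40);r.sleep(.2)
o=r.get_obs();print(o['t'],SL[:3,:3].T@o['contact_force'],o['opening'],o['finger_force'],(SL[:3,:3].T@(o['tool_pos']-SL[:3,3])*1000).round(1))
```

```text
[array([273. , 151.7]), array([281.6, 151.8]), array([273.4, 258.1]), array([281.3, 258.1])]
160 267 290
180 267 299
200 267 290
11.9333 [-0.5 -0.3  0.1]
12.5583 [-2.03727145  0.17401788  7.08742667] 0.049680290963113084 41.437628015410155 [ 3.1 -0.1 88.3]
```

Run:
```python
from h import *
def st(n):
    o=r.get_obs();print(n,round(o['t'],2),o['contact_force'].round(1),round(o['opening'],3),o['finger_force'])
r.move_linear(pt(SL,3,0,93),vel=.03);st('5mm')
r.move_linear(pt(SL,3,0,190),vel=.1);st('up')
r.move_to(pt(BA,-8,0,185),tool(BA));st('bay')
shot('wrist','pics/w4.png');shot('side','pics/side4.png')
a=cv2.imread('pics/side4.png')[120:330,180:320];w=cv2.imread('pics/w4.png')
cv2.imwrite('pics/g.png',np.hstack([cv2.resize(a,(280,420)),cv2.resize(w,(520,420))]))
```

```text
5mm 12.88 [ 0.3 -0.  -1.3] 0.048 40.42522249161266
up 13.99 [-0.9 -0.  -2.5] 0.052 40.41822100058198
bay 15.03 [ 0.8  0.  -0.5] 0.047 40.40868803858757
```

View pics/g.png

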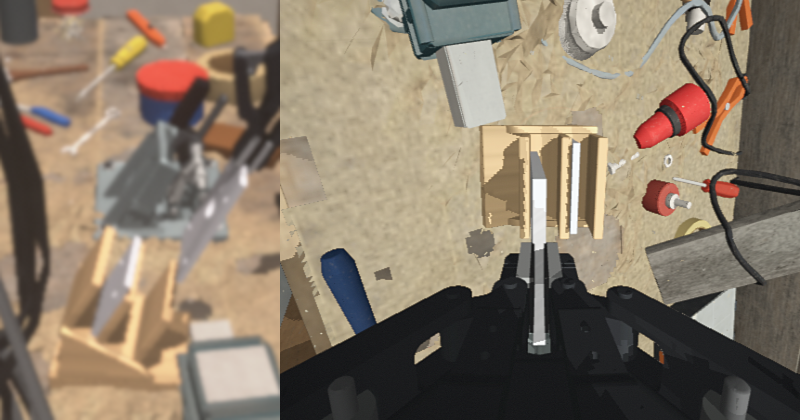

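The plate is held upright in the lean, over the front bay between the front board (≈527) and middle board (≈565), parallel to both. Lower until floor contact, release gently.

Run:
```python
from h import *
def loc():
    o=r.get_obs();return o,BA[:3,:3].T@o['contact_force'],(BA[:3,:3].T@(o['tool_pos']-BA[:3,3])*1000)
r.move_linear(pt(BA,-8,0,93),vel=.08);r.sleep(.3)
o,f0,p=loc();print(o['t'],f0.round(1),p.round(1))
for z in np.arange(92,82,-.75):
    r.move_linear(pt(BA,-8,0,z),vel=.02);r.sleep(.1)
    o,f,p=loc()
    if abs(f[2]-f0[2])>4: break
print(z,round(o['t'],2),f.round(1),p.round(1))
```

```text
16.7333 [-1.1  1.  -1.7] [-7.9 -0.  93.2]
88.25 18.83 [-0.9 -0.2  6.7] [-7.6 -0.1 88.4]
```

Run:
```python
from h import *
r.set_gripper(.3,20);r.sleep(.4)
r.move_linear(pt(BA,-8,0,150),vel=.06)
r.move_linear(pt(BA,-8,0,230),vel=.15);r.sleep(.3)
o=r.get_obs();print(o['t'],o['contact_force'])
c=shot('wrist','pics/w5.png');shot('side','pics/side5.png')
print([proj(c,pt(BA,-12,y,120)).round(1) for y in(40,-40)])
a=cv2.imread('pics/side5.png')[170:330,190:320];w=cv2.imread('pics/w5.png')
cv2.imwrite('pics/k.png',np.hstack([cv2.resize(a,(340,420)),cv2.resize(w[:,60:480],(420,420))]))
```

```text
21.7333 [ 0.73056956 -0.77829416  0.21543862]
[array([273.2, 146.9]), array([273.6, 238.2])]
```

View pics/k.png

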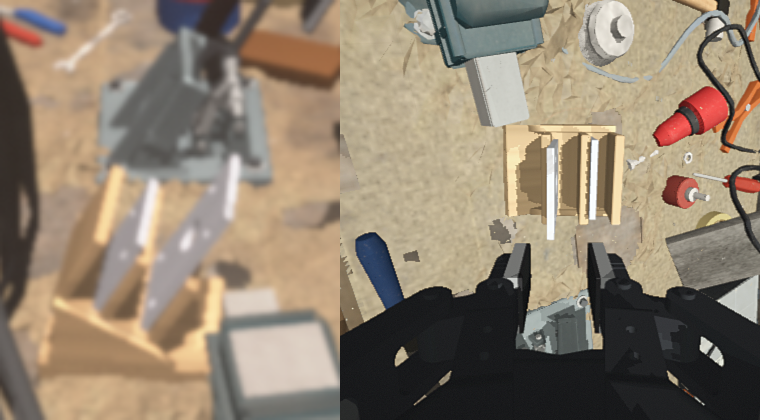

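The plate's top edge is at px (271, 147–238) against a predicted (273, 147–238) for a plate fully home on the front board. The short plate is undisturbed and the robot is clear.

```bash
python3 -c "
from cell import r, vision
print(r.hand_in())"
```

```text
the job is handed in; nothing more can be done
None
```

I squeezed the trigger until the jaw sprang open, let it go, drew the plate out by its top edge, set it fully home in the rack's front bay, and handed the job in at about 22 s (no verdict came back).

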